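# Load the fitting specimen mount, seat the clamp thumbscrew and hold it a quarter turn back

### The arm

A 6-joint arm with a two-finger parallel gripper is mounted at the origin on the work surface. World frame = base frame: x ahead of the robot, y to its left, z up, the work surface at z = 0. Lengths are in m, angles in rad, forces in N, time in s.
With the tool pointing down it reaches from about 0.325 to 0.75 m from the base axis. Payload 7.6 kg.
Tool frame: the origin (TCP) lies midway between the tips of the shut fingers; the grasp point (between the pads) lies 19 mm behind it; z points along the fingers, y is the direction in which the jaws open and shut (so a half turn about z gives the same grasp; the last joint's range is limited). The gripper opens to 85 mm and grips with 20 to 120 N. Pads are 22 mm wide; open, the fingers measure 114 mm over their backs; the gripper's body (76 mm by 85 mm) begins 54 mm behind the grasp point. The pads swing forward as they close: fully open they stand 13 mm farther back than shut.
Start: joints at [1.123, 0.052, 1.401, -0, 1.689, -0.07], TCP at [0.194, 0.488, 0.231] pointing down, gripper open.
Joint ranges: [-2.9, 2.9], [-0.91, 2.17], [0.12, 2.37], [-1.06, 4.2], [0.26, 2.73], [-2.93, 2.93]. Speed limits (rad/s): [2.57, 2.57, 3.01, 3.14, 3.14, 3.14].

### API

Orientations are given as a unit quaternion [x, y, z, w].
In Python, from station import env gives the robot as it stands. Calls block until the motion is done:
- env.goto(position, orientation): joint-space move of the TCP to a pose.
- env.movel(position, orientation=None, v=0.15, max_force=None): straight line of the TCP; orientation=None keeps the orientation; v is the mean speed in m/s. With max_force (N) it stops when the force on the tool has changed by that much, and returns True; else False.
- env.goto_joints(angles): joint-space move.
- env.open_gripper() and env.gripper_close(squeeze=None): open the fingers fully, or close them until they stop; squeeze is the grip in N (None keeps the last).
- env.pause(seconds).
- env.solve_ik(position, orientation): joint angles nearest the present ones, or None.
- env.get_state(): the state.
- env.get_image(name): name is "scene" or "top" or "wrist"; returns (picture, depth): 384x512x3 uint8, blue, green, red; 384x512 float32, m along the optical axis (not along the pixel's ray), 0 where there is no reading.
- env.camera_model(name): a dict with "intrinsics" (3x3 intrinsics, pixels), "T" (4x4, takes a point from camera to world coordinates). Camera axes: x right, y down, z forward; pixel columns grow to the right and rows downward; lengths in m; the calibration is good to about 2 mm. A picture is of the moment at which its call begins: read the wrist's pose just before it. camera_model takes no time and is no camera call; for the wrist camera it gives the pose at the moment of the call.
A pose or a line that the arm cannot do raises env.IKError and nothing moves.
- env.close_job(): hands the job in, once; it reports no verdict.
The state is a dict: "t": time; "qpos": joint angles; "qvel": joint speeds; "tau": joint torques, N m; "position": TCP position; "eef_rot": TCP orientation; "wrist_force": force on the tool from outside, world axes, zero at the start; "moment": the same for the moment, N m; "width": opening from 0.0 (shut) to 1.0 (fully open).
Only numpy, scipy, OpenCV 4.12 (cv2) and the standard library are available. Lean on these libraries where they do the work, as an engineer would, in place of code of your own. Each camera call takes 0.05 s, during which the arm holds its last target. There are 200 camera calls.

### The job

Pick the one black resin specimen mount that properly fits the round pocket of the aluminium holder (not the loose smaller one, nor the one too big) and set it in the pocket, flat and fully home, leaving the other mounts and everything else on the bench where they are. Then turn the holder's thumbscrew clockwise (seen from above) until it seats against its stop, and back it off a quarter turn so that the jaw does not strain the mount. Finish while still holding the thumbscrew there, gripped and still: do not let go of it at the end.

Things in the scene. Friction and masses are not known exactly. Their poses are not given: they have to be found in the camera images.
- holder: aluminium specimen holder fixed to the bench, a block 80 (x) x 175 (y) mm and 24 mm high; origin on its underside, z up. Its round pocket is centred at local y = -45 mm, the thumbscrew's upright axis at local y = +45 mm (both at x = 0). Between them, on top, a small brass jaw (22 mm wide, 9 mm high) slides between two low rails and is driven by the thumbscrew, towards the pocket as the screw tightens; it stops just short of the right mount.
- pocket (a point): centre of the flat floor of the holder's round pocket, 12 mm below the block's top (12 mm above the bench). The pocket is 34.5 mm in diameter with a 1.5 mm chamfer at the mouth and a dark floor; axes as the holder's
- thumbscrew (a joint): turn of the thumbscrew in rad: grows clockwise seen from above (tightening). It seats on a hard stop at 3.2; at the other end it stops at 0. It starts between 1.0 and 2.2, turns with a steady friction of about 0.05 N m, stays where it is left and does not rise or sink noticeably. A quarter turn back from the stop is 1.63
- wings (a point): the thumbscrew's black plastic wing grip, a flat upright bar 38 (x) x 10 (y) x 24 (z) mm that turns with the screw; origin at its centre, on the screw's axis, 54 mm above the bench (bar from 42 to 66 mm above the bench). Its x axis lies along the bar, to be pinched across y from above. Below it are a collar of 20 mm and a boss of 30 mm diameter (boss top 36 mm above the bench)
- tray: white flat tray fixed to the bench, 160 (x) x 290 (y) mm, inner surface 6 mm and rim 10 mm above the bench, on which the mounts stand in a row about 90 mm apart; origin at the centre of its underside
- mount_32: the mount that fits: upright black resin cylinder 32 mm in diameter, 25 mm high, with a small round metal sample in its top; stands on the tray in any place of the row; origin at the centre of its underside, z up. Fully home in the pocket it stands 13 mm proud of the block
- mount_25: look-alike mount, 25 mm in diameter, 25 mm high, too small; origin at the centre of its underside
- mount_40: look-alike mount, 40 mm in diameter, 25 mm high, too big; origin at the centre of its underside
- mould: bystander: empty steel mould ring, 42 mm outside diameter, 22 mm high, on the far side of the tray; origin at the centre of its underside
- vial: bystander: small amber jar, 22 mm in diameter, 45 mm high, on the far side of the tray; origin at the centre of its underside
- objective_a: bystander: microscope objective standing on the bench beyond the tray and holder, 33 mm in diameter, 48 mm high; origin at the centre of its underside
- dropper: bystander: amber dropper bottle on the bench beyond the tray, 36 mm in diameter, 85 mm high; origin at the centre of its underside
- dish: bystander: glass dish on the bench beyond the holder, 90 mm in diameter, 18 mm high; origin at the centre of its underside
- driver: bystander: screwdriver 160 mm long lying on the bench to the robot's left; origin under it
Not all that is in view belongs to the job. Leave any pink or yellow look-alike of the mount_32 alone.

How it is judged:
By the outcome, as a careful person would: the job done as asked, in the order asked, and still so for the second after the job is handed in, while the arm keeps its last pose, push and grip.
It also fails if it takes over 58 s, if anything falls off the work surface, if the arm or the gripper's body presses on something with over 40 N, if the wrist force passes 120 N, or if a joint passes its speed limit or range.

## Working session

There is one attempt and no reset: what is moved stays moved. The work goes in short steps, each a Python script; the robot and the scene stay as the last script left them, time stands still between calls to the robot, and variables do not carry over. Pictures are saved under pics/ and viewed, about 8 in all and at most 12, crops included, and the job is handed in when it is done.

```bash
mkdir -p pics; ls
python3 - <<'E'
from station import env
import cv2,numpy as np
s=env.get_state();print(s['t'],s['position'],s['eef_rot'],s['width'])
for n in('top','scene'):
    im,d=env.get_image(n);cv2.imwrite(f'pics/{n}0.png',im);m=env.camera_model(n)
    np.savez(f'pics/{n}0.npz',im=im,d=d,K=m['intrinsics'],T=m['T']);print(n,m)
E
```

```text
pics
0.0 [0.19351222 0.48770335 0.23044745] [ 1.87782932e-01  9.82210229e-01 -7.73771355e-04 -1.96778273e-04] 1.0015783142263512
top {'intrinsics': array([[371.08026383,   0.        , 258.61969521],
       [  0.        , 371.08026383, 191.61837033],
       [  0.        ,   0.        ,   1.        ]]), 'T': array([[ 0.14084177, -0.96624451,  0.21572004,  0.33066972],
       [-0.99002966, -0.13794339,  0.02851144,  0.04198643],
       [ 0.00220813, -0.21758484, -0.97603891,  1.1452646 ],
       [ 0.        ,  0.        ,  0.        ,  1.        ]])}
scene {'intrinsics': array([[354.21829203,   0.        , 255.56874681],
       [  0.        , 354.21829203, 193.34025475],
       [  0.        ,   0.        ,   1.        ]]), 'T': array([[ 0.71101824,  0.600529  , -0.36581139,  0.90548531],
       [ 0.70302432, -0.59638227,  0.38740804, -0.29070764],
       [ 0.01448634, -0.53262849, -0.84622517,  0.80123344],
       [ 0.        ,  0.        ,  0.        ,  1.        ]])}
```

View pics/top0.png

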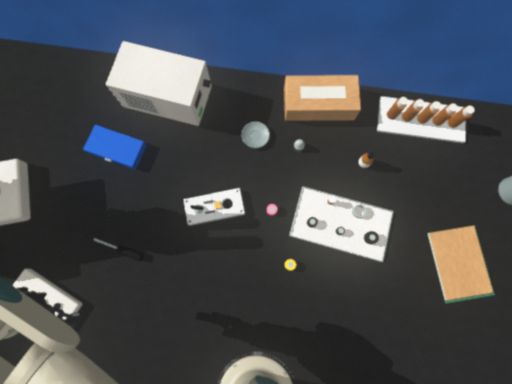

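View pics/scene0.png

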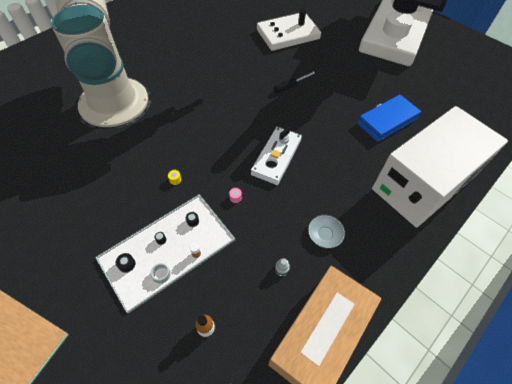

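Top view: the three black mounts stand on the tray at (312,222), (340,231) and (372,238). The look-alikes are pink at (272,209) and yellow at (290,264). The holder is at (213,206), with its pocket near (228,203) and its wings near (197,208). By apparent size, (312,222) is the 32, (340,231) the 25 and (372,238) the 40. Next I'll measure them.

```bash
cat > h.py <<'E'
import cv2,numpy as np
from scipy.spatial.transform import Rotation as R
def plane(px,K,T,z):
    """pixels -> world xy on the plane at height z"""
    px=np.atleast_2d(np.float64(px)); r=np.c_[px,np.ones(len(px))]@np.linalg.inv(K).T@T[:3,:3].T
    return (T[:3,3]+r*((z-T[2,3])/r[:,2])[:,None])[:,:2]
def proj(P,K,T):
    c=(np.atleast_2d(P)-T[:3,3])@T[:3,:3]; return (c@K.T)[:,:2]/c[:,2:]
def cloud(d,K,T):
    v,u=np.indices(d.shape); c=np.stack([(u-K[0,2])/K[0,0]*d,(v-K[1,2])/K[1,1]*d,d],-1)
    return c@T[:3,:3].T+T[:3,3]
def down(yaw):
    """tool down, tool y (jaw direction) along world angle yaw"""
    y=np.array([np.cos(yaw),np.sin(yaw),0]);z=np.array([0,0,-1.]);return R.from_matrix(np.c_[np.cross(y,z),y,z]).as_quat()
def shot(env,n,name):
    m=env.camera_model(n);im,d=env.get_image(n);cv2.imwrite(f'pics/{name}.png',im)
    np.savez(f'pics/{name}.npz',im=im,d=d,K=m['intrinsics'],T=m['T']);return im,d,m['intrinsics'],m['T']
def load(name):
    f=np.load(f'pics/{name}.npz');return f['im'],f['d'],f['K'],f['T']
E
python3 - <<'E'
from h import *
from station import env
im,d,K,T=load('top0');W=cloud(d,K,T)
for n,p,z in[('A',(312,222),.031),('B',(340,231),.031),('C',(372,238),.031),('pocket',(228,203),.024),('wing',(197,208),.066),('pink',(272,209),.025),('yellow',(290,264),.025)]:
    print(n,plane(p,K,T,z).round(3),W[p[1],p[0]].round(3))
# holder by height 0.015-0.035 region, tray by white
for n,(x0,x1,y0,y1),zr in[('holder',(170,255,180,235),(.014,.034)),('tray',(280,400,180,268),(.003,.015))]:
    S=W[y0:y1,x0:x1];B=im[y0:y1,x0:x1].min(-1)>110
    m=B&(S[...,2]>zr[0])&(S[...,2]<zr[1]);print(n,m.sum(),cv2.minAreaRect(S[m][:,:2].astype(np.float32)*1000))
# mount diameters: points above tray between z .02,.04
S=W[180:268,280:400];m=((S[...,2]>.02)&(S[...,2]<.06)).astype(np.uint8)
n,l,st,c=cv2.connectedComponentsWithStats(m)
for i in range(1,n):
    if st[i,4]>8:
        P=S[l==i];print(c[i].round(1)+[280,180],st[i,4],cv2.minEnclosingCircle(P[:,:2].astype(np.float32)*1000),P[:,2].max().round(3))
m=env.camera_model('wrist');s=env.get_state()
Tt=np.eye(4);Tt[:3,:3]=R.from_quat(s['eef_rot']).as_matrix();Tt[:3,3]=s['position']
print(np.linalg.inv(Tt)@m['T'],m['intrinsics'])
E
```

```text
A [[ 0.507 -0.098]] [ 0.507 -0.099  0.03 ]
B [[ 0.491 -0.185]] [ 0.491 -0.184  0.035]
C [[ 0.484 -0.282]] [ 0.484 -0.282  0.031]
pocket [[0.53  0.163]] [0.531 0.164 0.015]
wing [[0.495 0.246]] [0.494 0.246 0.066]
pink [[0.53  0.026]] [0.53  0.026 0.026]
yellow [[ 0.374 -0.048]] [ 0.374 -0.048  0.024]
holder 1265 ((514.8671264648438, 206.11962890625), (80.98997497558594, 174.57952880859375), 19.67462730407715)
tray 4270 ((520.288818359375, -191.2008514404297), (295.96240234375, 163.30413818359375), 81.8752212524414)
[331.3 199.6] 58 ((581.9257202148438, -148.20944213867188), 10.79135799407959) 0.056
[359.3 210.3] 73 ((563.6078491210938, -238.58570861816406), 21.20769500732422) 0.032
[311.9 221.4] 92 ((508.6870422363281, -98.5531234741211), 15.908392906188965) 0.037
[340.2 230.2] 58 ((494.44976806640625, -185.22073364257812), 12.334887504577637) 0.037
[371.3 237.1] 151 ((487.1254577636719, -280.86724853515625), 20.566726684570312) 0.039
[289.9 263.5] 81 ((373.5608215332031, -48.53806686401367), 15.823813438415527) 0.031
[[-7.38623339e-04 -9.54613025e-01 -2.97847993e-01  7.55544152e-02]
 [ 9.99999411e-01 -4.68407395e-04 -9.78603554e-04 -2.22581529e-04]
 [ 7.94673497e-04 -2.97848541e-01  9.54612809e-01 -1.42674756e-01]
 [ 0.00000000e+00  0.00000000e+00  0.00000000e+00  1.00000000e+00]] [[327.01525817   0.         253.51954262]
 [  0.         327.01525817 197.88066998]
 [  0.           0.           1.        ]]
```

Enclosing-circle diameters are A 32, B 25 and C 41 mm, so A at about (0.508, −0.098) is mount_32. I'll view the pocket and A from close up with the same tool yaw, so the calibration offset cancels.

Run:
```python
from h import *
from station import env
yaw=np.radians(19.67)
for y in(yaw,yaw+np.pi):
    for p in((.53,.1637,.13),(.5085,-.0985,.13),(.4997,.2485,.1)):
        q=env.solve_ik(p,down(y));print(None if q is None else np.round(q,2))
y=yaw
env.goto((.53,.1637,.13),down(y));env.pause(.2);shot(env,'wrist','w_pocket');print(env.get_state()['t'],env.get_state()['position'])
env.goto((.5085,-.0985,.13),down(y));env.pause(.2);shot(env,'wrist','w_A');print(env.get_state()['t'],env.get_state()['position'])
cv2.imwrite('pics/pair.png',np.vstack([cv2.resize(cv2.imread(f'pics/{n}.png')[60:330],None,fx=1.1,fy=1.1) for n in('w_pocket','w_A')]))
```

```text
[ 0.23  0.19  1.46 -0.    1.5  -0.11]
[-0.26  0.09  1.57 -0.    1.49 -0.61]
[ 0.4   0.23  1.48 -0.    1.44  0.05]
None
[-0.26  0.09  1.57 -0.    1.49  2.54]
None
2.0917 [0.52987005 0.16430257 0.13020075]
3.3667 [ 0.50876302 -0.09751153  0.1299603 ]
```

View pics/pair.png

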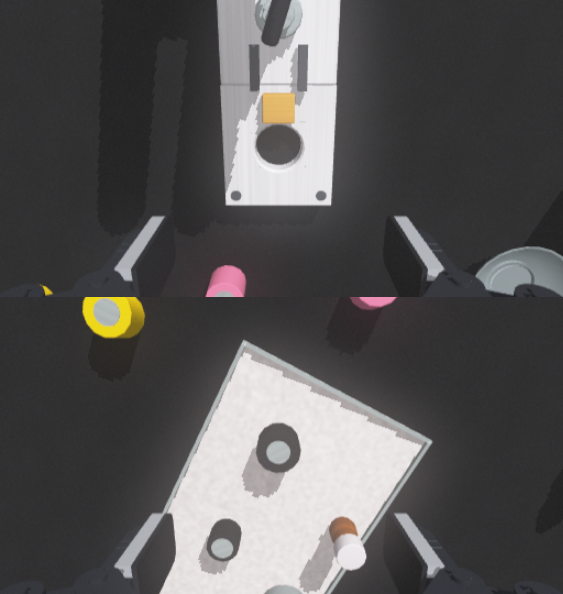

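The upper half (w_pocket) shows the pocket mouth at about (253,192), the brass jaw just above it and the wings at about (250,80). The lower half (w_A) shows mount A at about (253,202), black with a metal centre and clearly wider than its neighbour B. Next I'll measure the centres precisely.

Run:
```python
from h import *
im,d,K,T=load('w_A');W=cloud(d,K,T)
m=((W[...,2]>.0285)&(np.hypot(W[...,0]-.5085,W[...,1]+.0985)<.03)).astype(np.uint8)
print('ztop',np.median(W[...,2][m>0]))
c=max(cv2.findContours(m,0,cv2.CHAIN_APPROX_NONE)[0],key=cv2.contourArea)[:,0]
P=plane(c,K,T,.031)*1000;e=cv2.fitEllipse(P.astype(np.float32));print('A depth',e,cv2.minEnclosingCircle(P.astype(np.float32)))
# bright disc
g=im.min(-1);p0=proj([[.5085,-.0985,.031]],K,T)[0];print('px',p0,g[int(p0[1]),int(p0[0])])
im,d,K,T=load('w_pocket');W=cloud(d,K,T)
blk=(abs(W[...,2]-.024)<.002)&(np.hypot(W[...,0]-.53,W[...,1]-.1637)<.06);print('block z',np.median(W[...,2][blk]))
# ortho map 0.25mm/px on the block top, holder axes approx
c0=np.array([.53,.1637]);N=241;s=.00025;i=(np.arange(N)-120)*s;X,Y=np.meshgrid(i,-i)
G=np.c_[(c0[0]+X).ravel(),(c0[1]+Y).ravel(),np.full(N*N,.024)];uv=proj(G,K,T).astype(np.float32).reshape(N,N,2)
o=cv2.remap(im,uv[...,0],uv[...,1],cv2.INTER_CUBIC)
# wings
m=((W[...,2]>.060)&(np.hypot(W[...,0]-.4997,W[...,1]-.2485)<.035)&(W[...,2]<.07))
r=cv2.minAreaRect(W[m][:,:2].astype(np.float32)*1000);print('wing',m.sum(),r,np.median(W[m][:,2]))
hm=cv2.remap(W[...,2].astype(np.float32),uv[...,0],uv[...,1],0)
k=(hm<.0225).astype(np.uint8);n,l,st,ce=cv2.connectedComponentsWithStats(k);j=l[120,120]
ct=max(cv2.findContours((l==j).astype(np.uint8),0,cv2.CHAIN_APPROX_NONE)[0],key=len)[:,0]
q=cv2.fitEllipse(ct);print('pocket depth',np.array(q[0]),np.array(q[1])*.25,(c0+np.array([q[0][0]-120,120-q[0][1]])*s).round(4))
cv2.imwrite('pics/ortho.png',cv2.resize(np.hstack([o,cv2.cvtColor(np.uint8(np.clip((hm-.01)*12000,0,255)),cv2.COLOR_GRAY2BGR)]),None,fx=1.6,fy=1.6))
```

```text
ztop 0.20815886830107
A depth ((557.3460693359375, -259.61126708984375), (32.19783020019531, 236.1820831298828), 109.11310577392578) ((566.8976440429688, -270.3572082519531), 106.78683471679688)
px [252.53364897 199.11322936] 183
block z 0.02400563130797681
wing 1103 ((498.873046875, 249.7633819580078), (9.982443809509277, 37.76535415649414), 2.065777540206909) 0.06557797773406873
pocket depth [115.81032562 112.92192841] [34.18203354 34.53921509] [0.529  0.1655]
```

View pics/ortho.png

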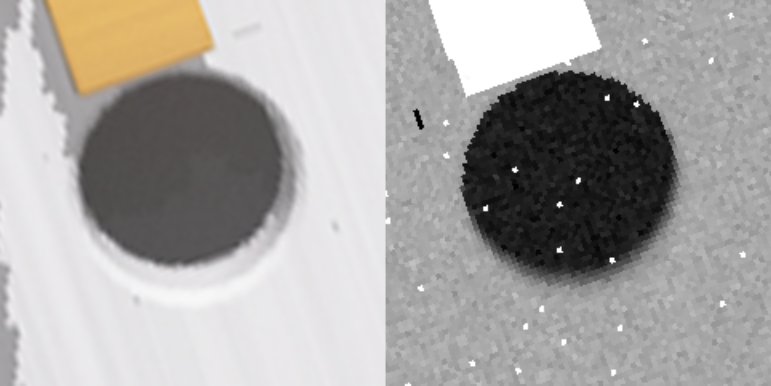

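The ortho crop shows the pocket mouth clear and round, with the brass jaw at its upper-left edge. Two estimates of the pocket centre agree at (0.5292, 0.1650): the depth fit with its chamfer shift, and the wings' centre minus 90 mm along the holder. The A mask let in depth outliers, so I'll fix that and then grasp.

```bash
cat > a.py <<'E'
from h import *
im,d,K,T=load('w_A');W=cloud(cv2.medianBlur(d,3),K,T)
m=((W[...,2]>.0285)&(W[...,2]<.034)&(np.hypot(W[...,0]-.5085,W[...,1]+.0985)<.022)).astype(np.uint8)
c=max(cv2.findContours(m,0,cv2.CHAIN_APPROX_NONE)[0],key=cv2.contourArea)[:,0]
e=cv2.fitEllipse((plane(c,K,T,.031)*1000).astype(np.float32));A=np.array(e[0])/1000
E
python3 - <<'E'
from a import *
from station import env
print('A',e,W[m>0][:,:2].mean(0),np.median(W[m>0][:,2]))
s=env.get_state();print(s['position'],s['t'])
q=down(np.radians(19.67))
if max(abs(A-[.5085,-.0985]))<.004:
    env.movel((*A,.075),q,v=.15);env.movel((*A,.0205),q,v=.08)
    env.pause(.2);s=env.get_state();print('pre',s['position'],s['wrist_force'])
    env.gripper_close(40);s=env.get_state();print('grip',s['position'],s['width'],s['wrist_force'],s['t'])
    env.movel((*A,.13),q,v=.12);env.pause(.1);s=env.get_state();print('lift',s['position'],s['width'],s['wrist_force'],s['t'])
    shot(env,'wrist','w_held')
E
```

```text
A ((508.755126953125, -98.99393463134766), (30.536527633666992, 30.967025756835938), 30.63300895690918) [ 0.50868084 -0.09878252] 0.031070461181768927
[ 0.50876302 -0.09751153  0.1299603 ] 3.3667
pre [ 0.50911889 -0.09906566  0.02108568] [-0.31074175 -0.11980568  0.62514775]
grip [ 0.5090136  -0.09906905  0.02082447] 0.3474638295816821 [-0.08670832 -0.23956908  1.83801511] 5.475
lift [ 0.50826731 -0.09886091  0.12893406] 0.35237435853229865 [ 0.77799782 -0.56266839 -0.5169435 ] 6.6417
```

View pics/w_held.png

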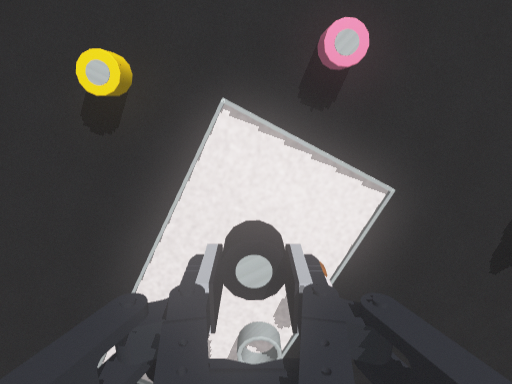

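The mount is held between the pads (top disc at (253,270)) and looks upright; the neighbours are undisturbed. Next I'll measure its offset in the tool frame and place it.

```bash
cat > disc.py <<'E'
from h import *
def disc(name,p,z):
    im,d,K,T=load(name);g=(im.min(-1)>110).astype(np.uint8)
    w=np.zeros_like(g);cv2.circle(w,p,22,1,-1);g&=w
    c=max(cv2.findContours(g,0,cv2.CHAIN_APPROX_NONE)[0],key=cv2.contourArea)
    P=(plane(c[:,0],K,T,z)*1000).astype(np.float32);e=cv2.fitEllipse(P);return np.array(e[0])/1000,e[1]
E
python3 - <<'E'
from a import *
from disc import *
from station import env
print('A disc',disc('w_A',(252,199),.031))
im,d,K,T=load('w_held');W=cloud(cv2.medianBlur(d,3),K,T)
z=np.median(W[264:277,246:260,2]);s=env.get_state();c,sz=disc('w_held',(253,270),z)
print('held z',z,'disc',c,sz,'tcp',s['position'],'top-tcp',z-s['position'][2])
# tilt of top face
ok=W[232:292,228:280].reshape(-1,3);ok=ok[abs(ok[:,2]-z)<.003];a=np.linalg.lstsq(np.c_[ok[:,:2]-c,np.ones(len(ok))],ok[:,2],rcond=None)[0];print('slope',a,len(ok))
Rm=R.from_quat(s['eef_rot']).as_matrix();print('offset in tool',Rm.T@np.r_[c-s['position'][:2],0]*1000)
q=down(np.radians(19.67));P=np.array([.5292,.1650])
off=c-s['position'][:2];print('off world',off)
env.goto((*(P-off),.11),q);env.movel((*(P-off),.05),q,v=.1);env.pause(.3);s=env.get_state();print(s['position'],P-off,s['t'],s['wrist_force'])
shot(env,'wrist','w_above')
E
```

```text
A disc (array([ 0.50897464, -0.09978771]), (16.615705490112305, 17.199878692626953))
held z 0.1395552625223237 disc [ 0.50870197 -0.09944972] (16.695571899414062, 16.791770935058594) tcp [ 0.50833623 -0.09887695  0.1290556 ] top-tcp 0.010499658871923334
slope [ 0.00566669 -0.01937151  0.13923603] 2674
offset in tool [-0.66246119  0.1515808  -0.00085985]
off world [ 0.00036573 -0.00057278]
[0.52909028 0.16567    0.05052282] [0.52883427 0.16557278] 8.775 [ 0.92142922  0.28870138 -0.1159516 ]
```

View pics/w_above.png

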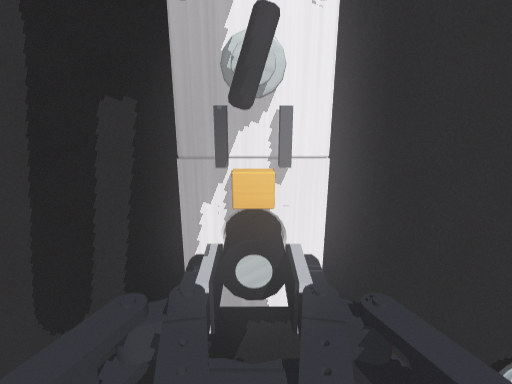

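The mount sits centred above the pocket (visible rim at (253,225)) and the jaw is clear. Now I'll lower it with force monitoring.

Run:
```python
from h import *
from station import env
P=np.array([.52883427,.16557278]);q=down(np.radians(19.67))
hit=env.movel((*P,.0255),q,v=.04,max_force=10);s=env.get_state();print(hit,s['position'],s['wrist_force'],s['t'])
```

```text
True [0.52839853 0.16546814 0.02683335] [-1.33819545 -0.43094291  4.95983418] 9.3833
```

It stopped at TCP z 0.0268, which is exactly the expected home height. I'll release, retreat and check.

Run:
```python
from h import *
from disc import *
from station import env
env.open_gripper();s=env.get_state();print('open',s['position'],s['wrist_force'],s['t'])
q=down(np.radians(19.67));P=np.array([.52883427,.16557278])
env.movel((*P,.13),q,v=.2);env.pause(.1)
im,d,K,T=shot(env,'wrist','w_placed');print(env.get_state()['t'],env.get_state()['position'])
W=cloud(cv2.medianBlur(d,3),K,T)
sel=(np.hypot(W[...,0]-.5292,W[...,1]-.165)<.014)&(W[...,2]>.03)&(W[...,2]<.05);ok=W[sel]
print('top z',np.median(ok[:,2]),'slope',np.linalg.lstsq(np.c_[ok[:,:2]-[.5292,.165],np.ones(len(ok))],ok[:,2],rcond=None)[0])
p=tuple(int(v) for v in proj([[.5292,.165,.037]],K,T)[0]);print('disc',disc('w_placed',p,.037))
blk=(abs(W[...,2]-.024)<.003)&(np.hypot(W[...,0]-.5292,W[...,1]-.165)<.04);print('block z',np.median(W[blk][:,2]))
m=(W[...,2]>.060)&(W[...,2]<.07)&(np.hypot(W[...,0]-.4989,W[...,1]-.2498)<.03)
print('wing',cv2.minAreaRect(W[m][:,:2].astype(np.float32)*1000))
w=np.radians(2.07)
for y in(w,w+np.pi):
    for dy in(0,-2.2,1.0):
        Q=env.solve_ik((.4989,.2498,.0445),down(y+dy));print(dy,None if Q is None else np.round(Q,2))
```

```text
open [0.52792201 0.16534475 0.02628735] [ 0.00335519  1.4376812  -0.4239796 ] 9.9667
10.7833 [0.52786687 0.16535067 0.12783465]
top z 0.03715402366335856 slope [-0.00569463  0.00076555  0.03715827]
disc (array([0.52876843, 0.16459761]), (16.49272346496582, 17.127090454101562))
block z 0.024003143673044944
wing ((498.8523254394531, 249.8888702392578), (10.014123916625977, 37.97474670410156), 2.029078960418701)
0 [ 0.4   0.29  1.52 -0.    1.33  0.36]
-2.2 [ 0.4   0.29  1.52 -0.    1.33  2.56]
1.0 [ 0.4   0.29  1.52 -0.    1.33 -0.64]
0 [ 0.4   0.29  1.52 -0.    1.33 -2.78]
-2.2 [ 0.4   0.29  1.52 -0.    1.33 -0.58]
1.0 [ 0.4   0.29  1.52 -0.    1.33  2.5 ]
```

View pics/w_placed.png

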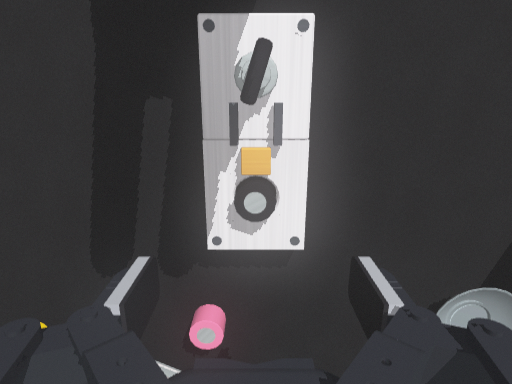

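The mount is home and flat: top z 37.1 mm (37 expected), slope 0.006, centred within 0.6 mm. The wings are at (0.4989, 0.2498) with a pinch yaw of 2.05°. Next I'll grip them, turn 0.8 rad (the stop is at least 1.0 away), then continue in small steps until the stop is felt.

Run:
```python
from h import *
from station import env
q=down(np.radians(2.05));C=(.4989,.2498)
env.goto((*C,.11),q);env.movel((*C,.0455),q,v=.12);env.pause(.25);s=env.get_state();print('pre',s['position'],s['wrist_force'],s['t'])
env.gripper_close(60);env.pause(.2);s=env.get_state();print('grip',s['position'],s['width'],s['wrist_force'],s['moment'],s['t'])
J=np.array(env.solve_ik((*C,.0455),q));print('J',J.round(4),s['qpos'].round(4))
np.save('J0.npy',np.r_[J,s['qpos'][5]])
j=J[5];log=[]
def step(x):
    Q=J.copy();Q[5]=x;env.goto_joints(Q);s=env.get_state()
    print(round(x,3),'q6',s['qpos'][5].round(4),'Mz',s['moment'][2].round(3),'tau6',round(float(s['tau'][5]),3),'F',np.round(s['wrist_force'],1),'w',round(s['width'],3),round(s['t'],2));return s
s=step(j+.4);s=step(j+.8);x=j+.8
m0=s['moment'][2]
while x<j+2.35 and s['t']<35:
    x+=.07;s=step(x)
    if abs(s['moment'][2]-m0)>.15 or abs(x-s['qpos'][5])>.06:break
```

```text
pre [0.49935825 0.24997143 0.04637408] [0.48309886 0.5142879  0.30022825] 12.2417
grip [0.49868706 0.24981461 0.04565453] 0.09966956236375848 [-4.54885995 -0.83398202  3.51493584] [-0.20505762  0.75443446  0.04749007] 13.125
J [ 0.398   0.2848  1.5219 -0.      1.335   0.3622] [3.9820e-01 2.8450e-01 1.5219e+00 1.0000e-04 1.3357e+00 3.6220e-01]
0.762 q6 0.7629 Mz -0.094 tau6 0.075 F [-5.6 -0.7  5.9] w 0.101 13.59
1.162 q6 1.1629 Mz -0.029 tau6 0.075 F [-6.3 -1.6  5.3] w 0.101 14.06
1.232 q6 1.2329 Mz -0.087 tau6 0.111 F [-6.8 -0.5  5.2] w 0.099 14.31
1.302 q6 1.3029 Mz -0.08 tau6 0.111 F [-5.5 -0.2  5.6] w 0.096 14.56
1.372 q6 1.3729 Mz -0.048 tau6 0.11 F [-5.  -0.8  5.9] w 0.103 14.81
1.442 q6 1.4429 Mz -0.045 tau6 0.11 F [-6.8 -1.1  6. ] w 0.098 15.06
1.512 q6 1.5129 Mz -0.043 tau6 0.11 F [-7.1 -0.1  5.3] w 0.099 15.31
1.582 q6 1.5829 Mz -0.003 tau6 0.11 F [-6.7 -0.3  5.7] w 0.1 15.56
1.652 q6 1.6529 Mz -0.065 tau6 0.11 F [-6.4 -0.6  5.5] w 0.102 15.81
1.722 q6 1.7211 Mz 1.026 tau6 1.171 F [-6.1 -0.8  5.9] w 0.105 16.06
```

The stop was felt: Mz jumped to about 1.0 N m at q6≈1.72, so the screw is seated. I'll unwind in fine steps to find the stop's zero-torque angle, then back off π/2 and hold.

Run:
```python
from h import *
from station import env
J=np.load('J0.npy')[:6]
def go(x,p=0):
    Q=J.copy();Q[5]=x;env.goto_joints(Q);env.pause(p) if p else 0;s=env.get_state()
    print(round(x,3),'q6',s['qpos'][5].round(4),'Mz',s['moment'][2].round(3),'tau6',round(float(s['tau'][5]),3),'w',round(s['width'],3),round(s['t'],2));return s
s=go(1.722,.2);x=1.722;L=[]
while x>1.63:
    x-=.01;s=go(x);L.append((s['qpos'][5],s['moment'][2]))
    if s['moment'][2]<.03:break
L=np.array(L);print(L)
x0=np.interp(.03,L[::-1,1],L[::-1,0]) if len(L)>1 else L[0,0]
print('stop at',x0);np.save('stop.npy',x0)
for k in(.5,1.0):s=go(x0-np.pi/2*k,.1)
env.pause(.3);s=env.get_state();print(s['position'],s['wrist_force'],s['moment'],s['qvel'].round(4),s['t'])
im,d,K,T=shot(env,'wrist','w_end');i2=shot(env,'top','t_end')[0];i3=shot(env,'scene','s_end')[0]
a=cv2.resize(im,(512,384));b=cv2.resize(i2[170:280,170:410],(512,235))
cv2.imwrite('pics/end.png',np.vstack([im,b])[:600])
d0=cv2.absdiff(i2,cv2.imread('pics/top0.png')).max(-1);print('top diff tray/bystanders',(d0[120:270,262:400]>60).sum())
```

```text
1.722 q6 1.7206 Mz 1.004 tau6 1.005 w 0.102 16.51
1.712 q6 1.7108 Mz 0.89 tau6 0.836 w 0.099 16.76
1.702 q6 1.7012 Mz 0.585 tau6 0.599 w 0.105 17.01
1.692 q6 1.6917 Mz 0.305 tau6 0.29 w 0.1 17.26
1.682 q6 1.6821 Mz 0.067 tau6 0.032 w 0.098 17.51
1.672 q6 1.6721 Mz 0.09 tau6 0.033 w 0.106 17.76
1.662 q6 1.6621 Mz 0.063 tau6 0.033 w 0.098 18.01
1.652 q6 1.6521 Mz 0.031 tau6 0.033 w 0.1 18.26
1.642 q6 1.6421 Mz 0.096 tau6 0.033 w 0.101 18.51
1.632 q6 1.6321 Mz 0.039 tau6 0.033 w 0.102 18.76
1.622 q6 1.6221 Mz 0.074 tau6 0.033 w 0.103 19.01
[[1.71079652 0.88996375]
 [1.70116839 0.58545333]
 [1.69168972 0.30456488]
 [1.68207918 0.06742618]
 [1.67213572 0.09023857]
 [1.66211319 0.06291174]
 [1.65211149 0.03125167]
 [1.64208038 0.09618746]
 [1.63209755 0.03926866]
 [1.62210462 0.07426384]]
stop at 1.622104622997469
0.837 q6 0.8368 Mz 0.034 tau6 0.05 w 0.097 19.88
0.051 q6 0.0536 Mz 0.075 tau6 0.051 w 0.101 20.76
[0.49880143 0.24983382 0.04564605] [-4.71004274 -0.64121449  5.33440861] [-0.16966981  0.78810633  0.06947876] [-0.0021 -0.0015 -0.0002 -0.0013 -0.0008  0.0007] 21.0583
top diff tray/bystanders 1742
```

View pics/end.png

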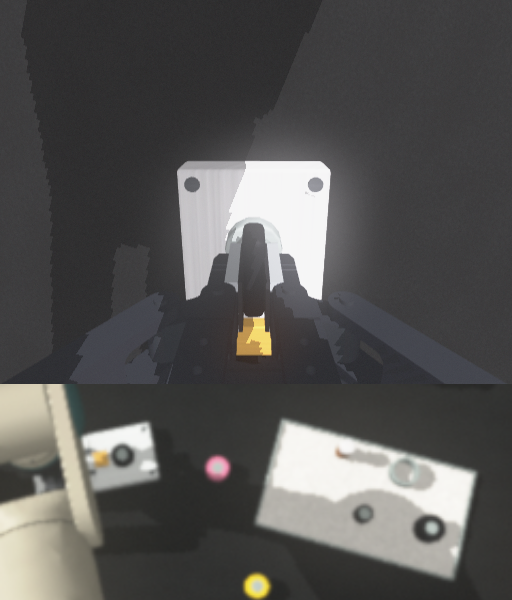

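My stop pick was off because noise at the 0.03 threshold took a late sample. The torque unloads linearly (about 29 N m/rad) and reaches the friction level at q6≈1.682. A quarter turn back is therefore q6≈0.111, and the screw is now about 0.06 rad too far back. I'll correct that and check. The picture shows the wings held between the pads and everything on the tray in place.

Run:
```python
from h import *
from station import env
J=np.load('J0.npy')[:6];J[5]=1.682-np.pi/2
env.goto_joints(J);env.pause(.5);s=env.get_state();print(s['qpos'][5],s['moment'],s['wrist_force'],s['tau'][5],s['width'],np.abs(s['qvel']).max(),s['t'])
im,d,K,T=shot(env,'wrist','w_end2');W=cloud(d,K,T)
m=((im.max(-1)<90)&(W[...,2]>.0635)&(W[...,2]<.0685)&(np.hypot(W[...,0]-.4989,W[...,1]-.2498)<.021)).astype(np.uint8)
n,l,st,c=cv2.connectedComponentsWithStats(m);i=1+st[1:,4].argmax();Q=W[l==i][:,:2]
ev=np.linalg.svd(Q-Q.mean(0),full_matrices=False)[2][0];print('bar angle',np.degrees(np.arctan2(ev[1],ev[0]))%180,'expect',92.05+np.degrees(.3622-J[5]),cv2.minAreaRect(Q.astype(np.float32)*1000))
for nm in('top0','t_end'):
    im,d,K,T=load(nm);W=cloud(d,K,T);S=W[120:275,262:400];n,l,st,c=cv2.connectedComponentsWithStats(((S[...,2]>.018)&(S[...,2]<.1)).astype(np.uint8))
    print(nm,[(S[l==i][:,:2].mean(0)*1000).round(0).tolist() for i in range(1,n) if 25<st[i,4]<400])
    sel=(np.hypot(W[...,0]-.5292,W[...,1]-.165)<.012);print('z at pocket',np.median(W[sel][:,2]))
```

```text
0.11360316830607821 [-0.16749808  0.79046258 -0.06655941] [-5.50083652 -1.32322835  5.09868879] -0.04775857902131975 0.10256842606562272 0.0022811921040152765 21.9583
bar angle 107.22744856359631 expect 106.43103019863395 ((499.34954833984375, 250.5252685546875), (11.276784896850586, 37.60414123535156), 19.165624618530273)
top0 [[746.0, -30.0], [719.0, -239.0], [580.0, -147.0], [531.0, 28.0], [563.0, -238.0], [508.0, -98.0], [494.0, -185.0], [486.0, -279.0], [373.0, -48.0]]
z at pocket 0.013380819489984264
t_end [[746.0, -30.0], [719.0, -239.0], [580.0, -147.0], [530.0, 28.0], [563.0, -237.0], [493.0, -185.0], [487.0, -279.0], [373.0, -48.0]]
z at pocket 0.038466787539915503
```

```bash
python3 -c "
from station import env
print(env.close_job())"
```

```text
the job is handed in; nothing more can be done
None
```

The 32 mm mount is in the holder's pocket, the thumbscrew was run to its stop and backed off a quarter turn, and the job was handed in at about 22 s with the wings still gripped.

**Mount:** I chose it by measured diameter (32 mm, against 25 and 41 mm for the others). Its top stood at 37.1 mm against 37 mm expected, flat to a slope of about 0.006, and within about 0.6 mm of the pocket centre.

**Thumbscrew:** The stop was clear, with the torque rising to about 1 N m. Unloading put the stop at wrist joint angle 1.682 rad, so a quarter turn back is 0.111. The wrist ended at 0.114, still.

**Correction made:** My first back-off went about 0.06 rad too far, because a noisy threshold picked the wrong stop angle. I turned it back clockwise to the right place before handing in.

**Last checks:**
- **Wing bar:** the camera measured it at 107.2° against 106.4° expected. That difference of about 0.8° is within what I'd expect from measuring a partly hidden bar.
- **Other objects:** the other two mounts, mould, vial, pink and yellow look-alikes, and the objects at the objective's and dropper's places were all within 1 mm of where they started, seen from above before the final 0.06 rad turn. I did not re-measure the dish or the screwdriver, which I never went near.
- **Mount in the pocket:** the last top view showed 38.5 mm there. That camera reads about 1.4 mm high at this spot: the empty pocket floor measured 13.4 mm against 12 mm. So it agrees with the mount being fully home.

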